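# Clear the key chute and snap its guard back on

## Robot

A 6-joint arm with a two-finger parallel gripper is mounted at the origin on the work surface. World frame = base frame: x ahead of the robot, y to its left, z up, the work surface at z = 0. Lengths are in m, angles in degrees, forces in N, time in s.
With the tool pointing down it reaches from about 0.3 to 0.75 m from the base axis. Payload 8.5 kg.
Tool frame: the origin (TCP) lies at the centre of the arm's flange, where the gripper is bolted on; the fingertips stand 173 mm ahead of it and the grasp point (between the pads) lies env.pinch_z ahead of it (env.pinch_z is the distance from the TCP to the grasp point, in m); z points along the fingers, y is the line along which they close (so a half turn about z gives the same grasp; the last joint's range is limited). The gripper opens to 85 mm and grips with 20 to 120 N. Pads are 22 mm wide; open, the fingers measure 114 mm over their backs; the gripper's body (76 mm by 85 mm) begins 54 mm behind the grasp point. The pads swing forward as they close: fully open they stand 13 mm farther back than shut.
Start: joints at [-82.065, 21.807, 74.336, -0, 83.858, -12.336], TCP at [0.191, -0.516, 0.405] pointing down, gripper open.
Joint ranges: [-178.18, 178.18], [-50.72, 133.34], [12.68, 142.11], [-81.47, 261.47], [9.98, 163.14], [-165.26, 165.26]. Speed limits (degrees/s): [136.94, 136.94, 180, 180, 180, 180].

## Interface

Orientations are given as a 3x3 rotation matrix whose columns are the frame's x, y, z axes.
In Python, from rig import env, get_image, job, spotter gives the robot as it stands. The module is installed in compiled form; this text tells all that it offers.
- The arm moves only by the shell command python3 -m creep 'ROWS' [FORCE]. ROWS is text: rows parted by semicolons, each of 7 numbers parted by spaces: the turn, a rotation vector about the tool's x, y, z in units of 8 degrees (1.0 is 8 degrees), then the shift along the tool's x, y, z in units of 30 mm (1.0 is 30 mm), then the finger opening in mm, from 0 to 85.4. A call has 1 to 12 rows; each row is the pose to reach, as a shift and turn from the pose commanded when the call began, along the tool's axes at that moment; what a row does not reach only later rows make up. A row lasts 1/10 s, in which the tool goes at most 50 mm and 8.59 degrees, less where a joint would pass 70% of its speed; a pose out of reach is approached as far as the arm can. A call with a gripper value outside its range is refused whole. The fingers move at their own pace and stop on an object; FORCE is the grip in N (left out, the last holds). Time passes only in rows, so rows that repeat a pose let the fingers close. It gives the time, the measured TCP pose, the force, the opening and the grip force at its end, in the units of the state.
- env.observe(): the state, without advancing time (a new reading comes with each control period).
- get_image(name): name is "scene" or "side" or "wrist"; returns a dict with "image" (480x640x3 uint8, blue, green, red), "depth" (480x640 float32, m along the optical axis (not along the pixel's ray), 0 where there is no reading), "intrinsics" (3x3 intrinsics, pixels), "view" (4x4, takes a point from world to camera coordinates). Camera axes: x right, y up, looking along -z (the intrinsics and any distortion apply to the point x, -y, -z); pixel columns grow to the right and rows downward; lengths in m; the calibration is good to about 2 mm. A picture is of the moment at which its call begins.
- job.close_job(): hands the job in; it is judged then, once.
Trained networks look in a picture, given as the dict that the camera call returned (one of the last four; its "shot" number tells which), for a name from the list of things; names that differ only in an ending like _2 or _b are one class to them, and where a whole thing is asked for, a point or a joint stands for the part that bears it (a point fixed in the world has none). Each returns a list of dicts, best first, with "p" (0 to 1); they miss things now and then, are a little off and sometimes report something else, mostly with a low value. They report only what shows in the picture. A call takes as long as a camera call. They do not tell look-alikes from the thing itself.
- spotter.boxes_of(label, picture): "xy" ([column, row] in pixels, amid what is visible of it).
The state is a dict: "time_s": time; "q": joint angles; "qvel": joint speeds; "joint_efforts": joint torques, N m; "position": TCP position; "tool_rot": TCP orientation; "ft_force": force on the tool from outside, world axes, zero at the start; "wrist_torque": the same for the moment, N m; "grip_width": finger opening in m; "gripper_force": force on a finger pad.
Only numpy, scipy, OpenCV 4.12 (cv2) and the standard library are available. Lean on these libraries where they do the work, as an engineer would, in place of code of your own. Each camera call takes 0.05 s, during which the arm holds its last target. There are 200 camera calls.

## Task

A car key blank has jammed across the key chute: take it off and put it in the green dish. Then set the yellow guard on the chute over its two red snap hooks and press it straight down onto the sloping chute until both hooks have clicked over it and it sits fully home, and let go. Leave the dish where it stands and do not disturb the other things on the counter.

Things in the scene. Friction and masses are not known exactly. Their poses are not given: they have to be found in the camera images.
- key_head (a point): Centre, half-way up, of the black head (chrome band) of the jammed car key: 28 mm along x, 30 along y, 11 thick along z. Chrome blade (9 mm wide, 3 thick, mid-thickness) runs along -y to 60 mm from here. At the start x points up the slope, z square to the chute floor. 60 mm of chute floor is free uphill and downhill: grip it across the 28 mm, fingers uphill and downhill.
- key: The same car key blank, 40 g; origin under the head's centre, on its underside. It starts flat on the chute floor with its blade across the chute between two brass pins 7.5 mm high (about 24 mm from the head's centre downhill of the blade, 52 mm uphill), so lift it square to the chute floor. Standing above the side walls, it keeps the guard from going home.
- seat (a point): Where the guard goes: centre of the seat on the steel chute, level with its side walls' tops, 8 mm above the chute floor, 125 mm above the counter. x points up the 30 degree slope (low end towards the robot), y level across, z square to it, 30 degrees off vertical. Guard home: its underside on the seat, centred, long side along y (either way round), guard_grip 20 mm up along z.
- chute: Inclined steel chute, fixed; origin on the counter below its middle, x the uphill heading, y across, z up. Slide 260 mm long along the slope, 92 mm wide, side walls 4 mm thick and 8 mm above the floor, inner faces 42 mm either side of the middle; its low end is 130 mm down the slope from the seat, 50 mm above the counter.
- guard_grip (a point): Centre of the black grip rib on the yellow guard, 20 mm above its underside. Rib 14 mm thick (x), 60 long (y), from 5 to 35 mm above the underside, on the middle of a plate 70 (x) by 130 (y) by 5 mm. Two windows in the plate, 24 (x) by 12 mm (y), centred at y = +-49 mm, go over the hooks, 3 mm to spare each way along x.
- guard: The same yellow guard, 90 g; origin at the centre of its underside. It starts flat on the counter, left or right of the chute. Pressing it over the hooks takes about 10 N (8 to 15) along the seat's z; the hooks bend towards the middle and spring back out over the plate when it is home.
- dish: Round green enamel dish in front of the low end of the chute, standing on the counter: 124 mm across the rim, 108 mm at the foot, 28 mm high, wall 3 mm, floor 4 mm thick. Origin: centre of its underside. 450 g, loose. The chute's low lip reaches just over its rim, about 50 mm above the counter.
- hook_left (a joint): Bending of the red snap hook at y = +52 mm of the seat, rad: 0 upright (free, or sprung back over the guard), about 0.09 while the guard pushes it aside. Stem 18 mm wide (x), 4 thick, square to the slope; its sloping nose sticks out 4 mm away from the chute's middle, underside 5.8 mm and tip 21 mm above the seat.
- hook_right (a joint): The same for the hook at y = -52 mm of the seat.
- tray: Grey open tray with key blanks, 120 x 120 x 25 mm, bystander; on the other side of the chute from the guard. Origin: centre of its underside.
- viewer: Polished brass door viewer, 32 mm across, 44 mm high, standing upright, bystander. Origin: centre of its underside.
- bakelite_knob: Black bakelite knob, 44 mm across, 34 mm high, bystander. Origin: centre of its underside.
- padlock: Brass padlock, 45 x 22 mm, 67 mm high with its shackle, bystander. Origin: centre of its underside.
- driver: Screwdriver lying on the counter, bystander.
- tag_box: Cardboard box of key tags, 60 x 90 x 40 mm, bystander. Origin: centre of its underside.
Not all that is in view belongs to the job. Several things have the shape of the guard; the one meant has the colours described above. There is more than one size of the key; the job needs the smallest.

How it is judged:
By the outcome, as a careful person would: the job done as asked, in the order asked, and still so for the second after the job is handed in, with the robot touching nothing.
It also fails if it takes over 54 s, if anything falls off the work surface, if the arm or the gripper's body presses on something with over 40 N, if the wrist force passes 120 N, or if a joint passes its speed limit or range.

## Working session

There is one attempt and no reset: what is moved stays moved. The work goes in short steps, Python scripts to look and compute and a shell command to move; the robot and the scene stay as the last step left them, time stands still between calls to the robot, and variables do not carry over. Pictures are saved under pics/ and viewed, at most 10 in all, crops included, and the job is handed in when it is done.

```bash
mkdir -p pics
cat > h.py <<'E'
import numpy as np, cv2
from rig import env,get_image,job,spotter
def world(p,u,v,r=2):
    K=np.array(p["intrinsics"]);V=np.array(p["view"])
    u0,v0=int(round(u)),int(round(v))
    d=p["depth"][max(0,v0-r):v0+r+1,max(0,u0-r):u0+r+1]; d=np.median(d[d>0])
    c=np.array([(u-K[0,2])/K[0,0]*d,-(v-K[1,2])/K[1,1]*d,-d,1])
    return (np.linalg.inv(V)@c)[:3]
def cloud(p):
    K=np.array(p["intrinsics"]);V=np.array(p["view"]);d=p["depth"]
    v,u=np.mgrid[:480,:640]
    c=np.stack([(u-K[0,2])/K[0,0]*d,-(v-K[1,2])/K[1,1]*d,-d,np.ones_like(d)],-1)
    return (c@np.linalg.inv(V).T)[...,:3]
def project(p,X):
    K=np.array(p["intrinsics"]);V=np.array(p["view"])
    c=(V@np.r_[X,1])[:3]; return K[0,0]*c[0]/-c[2]+K[0,2],K[1,1]*-c[1]/-c[2]+K[1,2]
E
python3 - <<'E'
from h import *
print(env.pinch_z)
for n in ["scene","side"]:
    p=get_image(n); cv2.imwrite(f"pics/{n}0.png",p["image"])
    for l in ["key","guard","dish","chute","hook_left","tray"]:
        for b in spotter.boxes_of(l,p)[:4]:
            print(n,l,round(b["p"],2),np.round(b["xy"]),np.round(world(p,*b["xy"]),3))
E
```

```text
0.1547
scene key 0.94 [407. 451.] [0.62  0.364 0.015]
scene key 0.74 [285. 271.] [ 0.612 -0.016  0.133]
scene key 0.74 [278. 194.] [ 0.454 -0.285  0.011]
scene key 0.49 [338. 163.] [ 0.272 -0.277  0.013]
scene guard 0.83 [450. 384.] [0.472 0.325 0.021]
scene guard 0.7 [502. 343.] [0.335 0.33  0.033]
scene chute 0.56 [269. 288.] [0.664 0.01  0.157]
scene hook_left 0.48 [296. 279.] [0.606 0.011 0.132]
scene tray 0.93 [277. 193.] [ 0.459 -0.286  0.014]
side key 0.95 [229. 350.] [ 0.278 -0.284  0.014]
side key 0.72 [357. 229.] [ 0.606 -0.016  0.129]
side key 0.51 [343. 175.] [0.618 0.359 0.013]
side guard 0.97 [299. 184.] [0.466 0.3   0.03 ]
side guard 0.85 [282. 227.] [0.409 0.123 0.015]
side guard 0.82 [252. 186.] [0.314 0.32  0.014]
side dish 0.69 [299. 273.] [ 0.453 -0.051  0.004]
side chute 0.66 [369. 254.] [ 0.628 -0.095  0.118]
side chute 0.35 [357. 201.] [0.643 0.203 0.034]
side hook_left 0.41 [356. 224.] [0.606 0.003 0.129]
side hook_left 0.26 [300. 273.] [ 0.454 -0.051  0.004]
side tray 0.25 [366. 238.] [ 0.627 -0.044  0.121]
```

View pics/scene0.png

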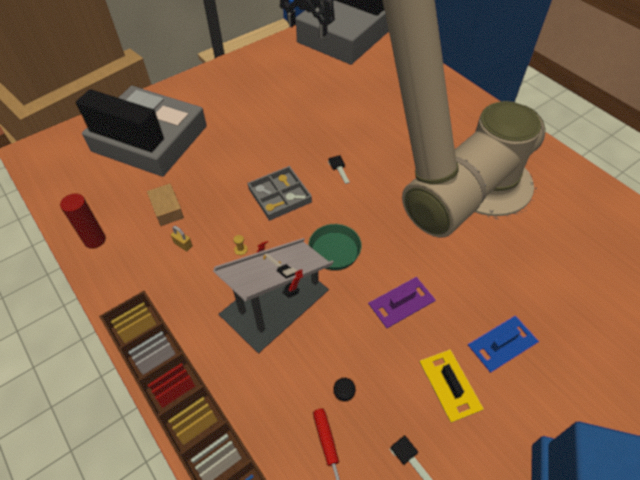

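View pics/side0.png

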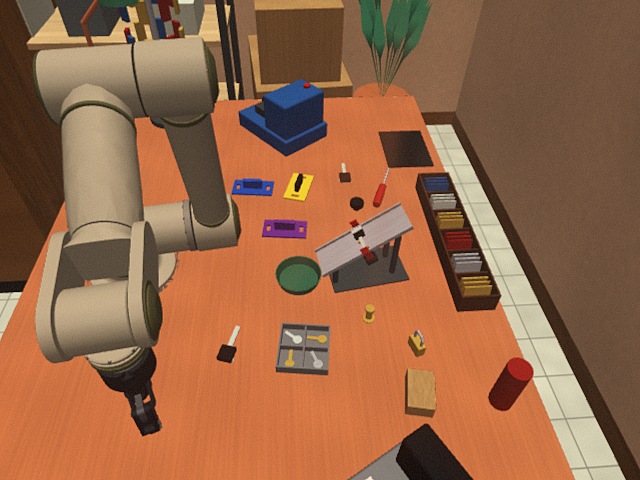

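The pictures show these candidates:
- **Guards (scene):** yellow with a black rib at (450,384), which is the one meant. Purple at (402,302) and blue at (502,343) are look-alikes.
- **Keys (scene):** the jammed one on the chute at (285,268), head towards +y. Loose larger ones lie at (407,451) and (338,163).
- **Dish:** (335,246).

Next I measure these and check the choice in a crop.

```bash
cat > m.py <<'E'
from h import *
def measure(p,show=True):
    C=cloud(p);hsv=cv2.cvtColor(p["image"],cv2.COLOR_BGR2HSV);H,S,Vv=[hsv[...,i].astype(int) for i in range(3)]
    ok=p["depth"]>0
    # chute surface: grey sloped
    m=ok&(abs(C[...,0]-.62)<.2)&(abs(C[...,1])<.16)&(C[...,2]>.045)&(C[...,2]<.22)&(S<70)&(Vv>90)
    P=C[m]
    rng=np.random.default_rng(0);best=None
    for _ in range(300):
        a=P[rng.choice(len(P),3)];n=np.cross(a[1]-a[0],a[2]-a[0]);
        if np.linalg.norm(n)<1e-6: continue
        n/=np.linalg.norm(n);n*=np.sign(n[2]);
        if abs(np.degrees(np.arccos(n[2]))-30)>6: continue
        k=(abs((P-a[0])@n)<.0025)
        if best is None or k.sum()>best.sum(): best=k
    Q=P[best];c=Q.mean(0);n=np.linalg.svd(Q-c,full_matrices=False)[2][2];n*=np.sign(n[2])
    h=-n[:2]/np.linalg.norm(n[:2]);
    y=np.array([-h[1],h[0],0]);x=np.cross(y,n)
    A=P[abs((P-c)@n-.003)<.010]-c
    b=(A@y);a=A@x
    print("plane n",n.round(3),"tilt",np.degrees(np.arccos(n[2])).round(1),"heading",np.degrees(np.arctan2(h[1],h[0])).round(1),len(Q),
      "y",np.percentile(b,[.5,99.5]).round(3),"x",np.percentile(a,[.5,99.5]).round(3),"c",c.round(4))
    mid=c+x*np.mean(np.percentile(a,[.5,99.5]))+y*np.mean(np.percentile(b,[.5,99.5]))
    print("floor mid",mid.round(4),"seat?",(mid+n*.008).round(4))
    red=ok&((H<6)|(H>174))&(S>150)&(abs(C[...,0]-.62)<.2)&(abs(C[...,1])<.12)&(C[...,2]>.08)
    nl,lab,st,cen=cv2.connectedComponentsWithStats(red.astype(np.uint8))
    for i in range(1,nl):
        if st[i,4]>8:
            r=(C[lab==i]-mid); r=np.c_[r@x,r@y,r@n]; print("red",cen[i].round(),st[i,4],"local med",np.median(r,0).round(4),r.min(0).round(3),r.max(0).round(3))
    for nm,mm in dict(yellow=ok&(H>20)&(H<33)&(S>170)&(Vv>150)&(abs(C[...,0]-.45)<.15)&(C[...,1]>.1)&(C[...,1]<.5)&(C[...,2]<.15),
                      green=ok&(H>60)&(H<95)&(S>90)&(abs(C[...,0]-.45)<.15)&(abs(C[...,1])<.2)).items():
        G=C[mm]
        if len(G)<20: continue
        r=cv2.minAreaRect(G[:,:2].astype(np.float32)*1000);bx=cv2.boxPoints(r)
        print(nm,len(G),np.round(r[0]),np.round(r[1]),round(r[2],1),"z",np.percentile(G[:,2],[5,50,95]).round(3))
    # key: dark on the chute
    q=C-mid;l=np.stack([q@x,q@y,q@n],-1)
    k=ok&(abs(l[...,0])<.12)&(abs(l[...,1])<.06)&(l[...,2]>.006)&(l[...,2]<.016)&(Vv<70)
    if k.sum()>5: print("keyhead local",k.sum(),np.median(l[k],0).round(4),l[k].min(0).round(3),l[k].max(0).round(3),"world",np.median(C[k],0).round(4))
    return mid,x,y,n
E
python3 - <<'E'
from m import *
ims=[]
for n in ["scene","side"]:
    p=get_image(n);print("==",n);measure(p)
    if n=="scene": ims=[cv2.resize(p["image"][225:325,200:340],None,fx=4,fy=4),cv2.resize(p["image"][335:435,400:500],None,fx=4,fy=4)]
cv2.imwrite("pics/crop1.png",cv2.resize(np.hstack(ims),(790,330)))
E
```

```text
== scene
plane n [-0.493 -0.08   0.866] tilt 30.0 heading 9.2 2560 y [-0.04   0.051] x [-0.146  0.113] c [ 0.6302 -0.0457  0.1267]
floor mid [ 0.6153 -0.0425  0.1185] seat? [ 0.6114 -0.0431  0.1254]
red [261. 246.] 45 local med [ 0.0023 -0.0515  0.0154] [-0.01  -0.057  0.004] [ 0.01  -0.047  0.029]
red [295. 281.] 133 local med [0.0028 0.0526 0.0042] [-0.01   0.044 -0.02 ] [0.011 0.058 0.03 ]
yellow 1818 [465. 322.] [131.  72.] 72.7 z [0.002 0.005 0.008]
green 1450 [439. -65.] [121. 102.] 87.7 z [0.001 0.005 0.023]
keyhead local 53 [0.0042 0.0164 0.0103] [-0.011  0.01   0.006] [0.014 0.038 0.013] world [ 0.6107 -0.0269  0.1287]
== side
plane n [-0.493 -0.06   0.868] tilt 29.8 heading 6.9 1757 y [-0.051  0.045] x [-0.132  0.123] c [ 0.6197 -0.0415  0.1198]
floor mid [ 0.6161 -0.0449  0.1176] seat? [ 0.6121 -0.0453  0.1245]
red [354. 223.] 38 local med [-0.0013  0.0512  0.0161] [-0.01   0.047  0.004] [0.008 0.055 0.033]
red [367. 253.] 99 local med [ 0.0016 -0.052   0.0042] [-0.013 -0.059 -0.022] [ 0.011 -0.027  0.029]
yellow 426 [465. 319.] [135.  72.] 73.3 z [0.001 0.005 0.009]
green 120 [448. -69.] [100. 118.] 67.2 z [0.001 0.005 0.03 ]
keyhead local 55 [-0.0013  0.0149  0.0105] [-0.015  0.007  0.006] [0.012 0.026 0.014] world [ 0.6078 -0.0307  0.1264]
```

View pics/crop1.png

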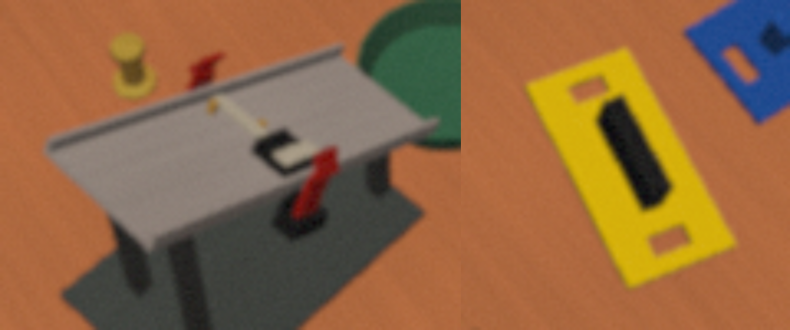

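The crop confirms both choices. The jammed small key (black head, chrome band) sits between brass pins with its head at the +y wall, and the yellow guard carries a black rib and two windows. The measured seat is about (0.612,-0.044,0.125) with a heading of about 8°, and the heights and sizes agree with the description. Now I go to a look pose above the key.

```bash
cat >> h.py <<'E'
from scipy.spatial.transform import Rotation as R
def chute_axes(hd):
    h=np.radians(hd);y=np.array([-np.sin(h),np.cos(h),0]);x=np.array([np.cos(h)*np.cos(np.pi/6),np.sin(h)*np.cos(np.pi/6),.5])
    return x,y,np.cross(x,y)
def goto(pos,z,y,name=""):
    "pos = TCP target; print rows in the units of creep for both half turns"
    s=env.observe();R0=np.array(s["tool_rot"]);p0=np.array(s["position"])
    for sg in (1,-1):
        yy=sg*np.array(y);T=np.c_[np.cross(yy,z),yy,z]
        rv=R.from_matrix(R0.T@T).as_rotvec(degrees=True)
        print(name,sg,"turn",(rv/8).round(3),"shift",(R0.T@(pos-p0)/.03).round(3),"deg",np.linalg.norm(rv).round(1))
    return p0,R0
E
python3 - <<'E'
from h import *
s=env.observe();print(np.round(s["tool_rot"],3),s["time_s"],np.round(s["ft_force"],2))
x,y,n=chute_axes(8)
seat=np.array([.612,-.044,.125]);key=seat-n*.008+y*.021
goto(key+n*.30,-n,x,"look")
E
```

```text
[[ 0.938  0.346 -0.   ]
 [ 0.346 -0.938 -0.   ]
 [-0.     0.    -1.   ]] 0.8 [ 0.87 -0.15  0.09]
look 1 turn [-3.152  2.54  -9.479] shift [ 14.021 -11.607   0.895] deg 82.5
look -1 turn [ 2.69   3.338 12.456] shift [ 14.021 -11.607   0.895] deg 105.4
```

```bash
python3 -m creep '-3.15 2.54 -9.48 14 -11.6 0.9 55;-3.15 2.54 -9.48 14 -11.6 0.9 55;-3.15 2.54 -9.48 14 -11.6 0.9 55;-3.15 2.54 -9.48 14 -11.6 0.9 55;-3.15 2.54 -9.48 14 -11.6 0.9 55;-3.15 2.54 -9.48 14 -11.6 0.9 55;-3.15 2.54 -9.48 14 -11.6 0.9 55;-3.15 2.54 -9.48 14 -11.6 0.9 55;-3.15 2.54 -9.48 14 -11.6 0.9 55;-3.15 2.54 -9.48 14 -11.6 0.9 55;-3.15 2.54 -9.48 14 -11.6 0.9 55;-3.15 2.54 -9.48 14 -11.6 0.9 55' 40
python3 - <<'E'
from h import *
x,y,n=chute_axes(8)
seat=np.array([.612,-.044,.125]);key=seat-n*.008+y*.021
goto(key+n*.30,-n,x,"left"); print(np.round(env.observe()["q"],1))
E
```

```text
time_s: 2.0
position: [0.4651, -0.0397, 0.3776]
tool_rot: [[-0.146, 0.857, 0.494], [0.989, 0.126, 0.074], [0.001, 0.5, -0.866]]
ft_force: [-0.2, -0.4, 0.6]
grip_width: 0.0551
gripper_force: 0.0
left 1 turn [-0.    -0.031  0.041] shift [-0.124 -0.029 -0.029] deg 0.4
left -1 turn [  0.048  -0.    -22.459] shift [-0.124 -0.029 -0.029] deg 179.7
[-22.2  11.5  96.4  20.2  47.5 -41.1]
```

Run:
```python
from m import *
p=get_image("wrist");cv2.imwrite("pics/w1.png",p["image"])
measure(p)
print([ (b["p"],b["xy"],world(p,*b["xy"]).round(4)) for b in spotter.boxes_of("key",p)[:3]])
```

```text
plane n [-0.494 -0.077  0.866] tilt 30.0 heading 8.8 40679 y [-0.046  0.045] x [-0.129  0.128] c [ 0.6161 -0.042   0.1189]
floor mid [ 0.616  -0.0427  0.1188] seat? [ 0.612  -0.0433  0.1257]
red [315. 195.] 790 local med [-0.0001  0.0531  0.0227] [-0.011  0.045 -0.019] [0.01  0.058 0.03 ]
red [316. 348.] 566 local med [-0.0004 -0.0507  0.0142] [-0.009 -0.055  0.002] [ 0.009 -0.047  0.03 ]
green 14270 [504. -68.] [122. 138.] 88.1 z [0.003 0.005 0.028]
keyhead local 1073 [-0.0011  0.0167  0.0108] [-0.087 -0.051  0.006] [0.087 0.038 0.013] world [ 0.6071 -0.0271  0.1276]
[(0.66, [313.8, 246.1], array([ 0.6067, -0.0254,  0.1276]))]
```

View pics/w1.png

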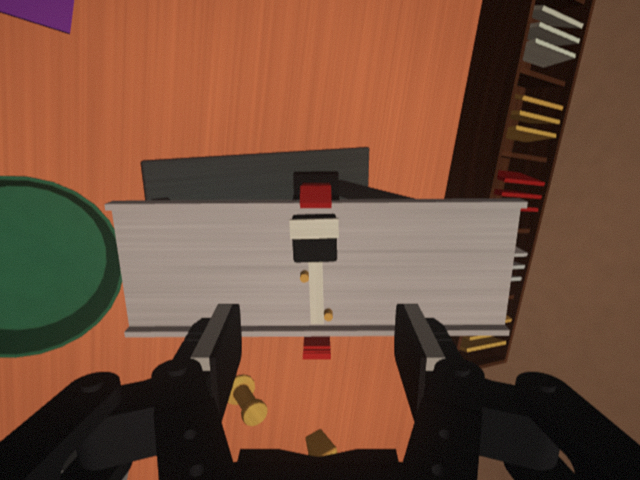

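The wrist view shows the key head at (314,238), its blade running between pins at (304,277) and (328,314), and the hooks at (315,195) and (316,348), symmetric about the chute. Next I compute the grasp.

```bash
cat >> h.py <<'E'
x,y,n=chute_axes(8.7)
seat=np.array([.612,-.0432,.1254])
E
python3 - <<'E'
from h import *
key=seat-n*.008+y*.023-x*.001
goto(key+n*.176,-n,x,"grasp")
E
```

```text
grasp 1 turn [-0.003  0.033 -0.058] shift [ 0.036 -0.016  4.117] deg 0.5
grasp -1 turn [5.2000e-02 5.0000e-03 2.2442e+01] shift [ 0.036 -0.016  4.117] deg 179.5
```

```bash
python3 -m creep '0 0.03 -0.06 0.04 -0.02 1.4 50;0 0.03 -0.06 0.04 -0.02 2.8 50;0 0.03 -0.06 0.04 -0.02 3.7 50;0 0.03 -0.06 0.04 -0.02 4 50;0 0.03 -0.06 0.04 -0.02 4.12 50;0 0.03 -0.06 0.04 -0.02 4.12 50' 40
python3 -m creep '0 0 0 0 0 0 15;0 0 0 0 0 0 15;0 0 0 0 0 0 15;0 0 0 0 0 0 15;0 0 0 0 0 0 15;0 0 0 0 0 0 15' 40
python3 - <<'E'
from h import *
goto(seat-n*.008+y*.023-x*.001+n*.176,-n,x,"resid")
E
```

```text
time_s: 2.7
position: [0.5243, -0.035, 0.2711]
tool_rot: [[-0.147, 0.856, 0.495], [0.989, 0.128, 0.073], [-0.001, 0.501, -0.866]]
ft_force: [-0.4, 0.0, 0.2]
grip_width: 0.0499
gripper_force: 0.0
time_s: 3.3
position: [0.5241, -0.0344, 0.2718]
tool_rot: [[-0.148, 0.855, 0.496], [0.989, 0.129, 0.073], [-0.002, 0.502, -0.865]]
ft_force: [-5.6, -2.6, 6.2]
grip_width: 0.0268
gripper_force: 39.2
resid 1 turn [ 0.013  0.022 -0.011] shift [ 0.035 -0.002  0.053] deg 0.2
resid -1 turn [ 3.5000e-02 -2.1000e-02  2.2489e+01] shift [ 0.035 -0.002  0.053] deg 179.9
```

```bash
python3 -m creep '0 0 0 0 0 -0.3 15;0 0 0 0 0 -0.8 15;0 0 0 0 0 -1.5 15;0 0 0 0 0 -2.5 15;0 0 0 0 0 -3 15;0 0 0 0 0 -3 15' 40
python3 - <<'E'
from h import *
from scipy.optimize import least_squares
for nm in ("scene","wrist"):
    p=get_image(nm);C=cloud(p);hsv=cv2.cvtColor(p["image"],cv2.COLOR_BGR2HSV);H,S=hsv[...,0],hsv[...,1]
    m=(p["depth"]>0)&(H>60)&(H<95)&(S>90)&(abs(C[...,0]-.45)<.15)&(abs(C[...,1]+.06)<.1)&(C[...,2]>.025)&(C[...,2]<.032)
    G=C[m][:,:2]
    r=least_squares(lambda q:np.hypot(*(G-q).T)-.0605,[.45,-.06],loss="soft_l1",f_scale=.003);print(nm,len(G),r.x.round(4),abs(r.fun).mean().round(4))
d=r.x
f=np.array([.447,-.066,.0])
goto(np.r_[f[:2],0]+y*.018+[-.003,0,.173+.12],np.array([0,0,-1.]),np.r_[x[:2]/np.hypot(*x[:2]),0],"above dish")
cv2.imwrite("pics/s2.png",cv2.resize(get_image("side")["image"][190:320,250:420],(680,520)))
E
```

```text
time_s: 3.9
position: [0.4789, -0.0408, 0.351]
tool_rot: [[-0.148, 0.854, 0.498], [0.989, 0.129, 0.072], [-0.003, 0.503, -0.864]]
ft_force: [0.3, -0.5, -0.5]
grip_width: 0.0266
gripper_force: 39.9
scene 47 [ 0.4502 -0.067 ] 0.0016
wrist 772 [ 0.4475 -0.0664] 0.0006
above dish 1 turn [ 3.753  0.012 -0.019] shift [-0.052 -2.054  0.957] deg 30.0
above dish -1 turn [ 1.8000e-02 -5.8240e+00  2.1714e+01] shift [-0.052 -2.054  0.957] deg 179.9
```

View pics/s2.png

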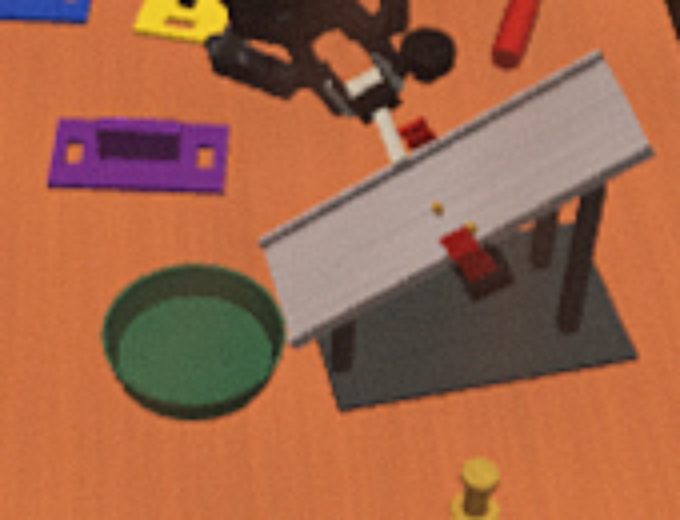

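The key is held, seen at (365,85) in the crop, and the dish centre is about (0.448,-0.0665). Now I place it.

```bash
python3 -m creep '3.75 0 0 -0.05 -2.05 0.96 15;3.75 0 0 -0.05 -2.05 0.96 15;3.75 0 0 -0.05 -2.05 0.96 15;3.75 0 0 -0.05 -2.05 0.96 15;3.75 0 0 -0.05 -2.05 0.96 15;3.75 0 0 -0.05 -2.05 0.96 15;3.75 0 0 -0.05 -2.05 0.96 15' 40
python3 - <<'E'
from h import *
goto(np.array([.4475,-.0665,0])+y*.018+[-.003,0,.173+.018],np.array([0,0,-1.]),np.r_[x[:2]/np.hypot(*x[:2]),0],"dish")
E
```

```text
time_s: 4.75
position: [0.4417, -0.0481, 0.2924]
tool_rot: [[-0.149, 0.989, 0.001], [0.989, 0.149, 0.0], [-0.0, 0.001, -1.0]]
ft_force: [0.2, 0.1, -0.6]
grip_width: 0.0266
gripper_force: 39.9
dish 1 turn [ 0.007  0.    -0.018] shift [-0.021 -0.005  3.379] deg 0.2
dish -1 turn [ 0.0000e+00 -1.1000e-02  2.2482e+01] shift [-0.021 -0.005  3.379] deg 179.9
```

```bash
python3 -m creep '0 0 0 0 0 1.2 15;0 0 0 0 0 2.4 15;0 0 0 0 0 3.1 15;0 0 0 0 0 3.4 15;0 0 0 0 0 3.4 15;0 0 0 0 0 3.4 15' 40
python3 -m creep '0 0 0 0 0 0 40;0 0 0 0 0 0 40;0 0 0 0 0 0 40;0 0 0 0 0 -0.5 40;0 0 0 0 0 -2 40;0 0 0 0 0 -3.5 40;0 0 0 0 0 -5 40;0 0 0 0 0 -6 40' 40
python3 - <<'E'
from h import *
g=np.array([.465,.3205,0]);a=np.radians(73-90)
goto(g+[0,0,.30],np.array([0,0,-1.]),np.array([np.cos(a),np.sin(a),0]),"guard look")
print(np.round(env.observe()["q"],1))
p=get_image("scene");cv2.imwrite("pics/s3.png",cv2.resize(p["image"][200:330,200:380],(720,520)))
E
```

```text
time_s: 5.35
position: [0.442, -0.0483, 0.1914]
tool_rot: [[-0.148, 0.989, 0.001], [0.989, 0.148, -0.001], [-0.001, 0.001, -1.0]]
ft_force: [0.3, -0.6, -0.4]
grip_width: 0.0263
gripper_force: 39.9
time_s: 6.15
position: [0.4414, -0.0479, 0.374]
tool_rot: [[-0.149, 0.989, 0.004], [0.989, 0.149, -0.002], [-0.002, 0.003, -1.0]]
ft_force: [-0.2, -0.6, -0.0]
grip_width: 0.0404
gripper_force: 0.0
guard look 1 turn [0.028 0.012 3.194] shift [12.033  2.597  2.446] deg 25.6
guard look -1 turn [-1.6000e-02  3.8000e-02 -1.9306e+01] shift [12.033  2.597  2.446] deg 154.4
[-21.5  12.8  93.2  -0.   73.8 -30.1]
```

View pics/s3.png

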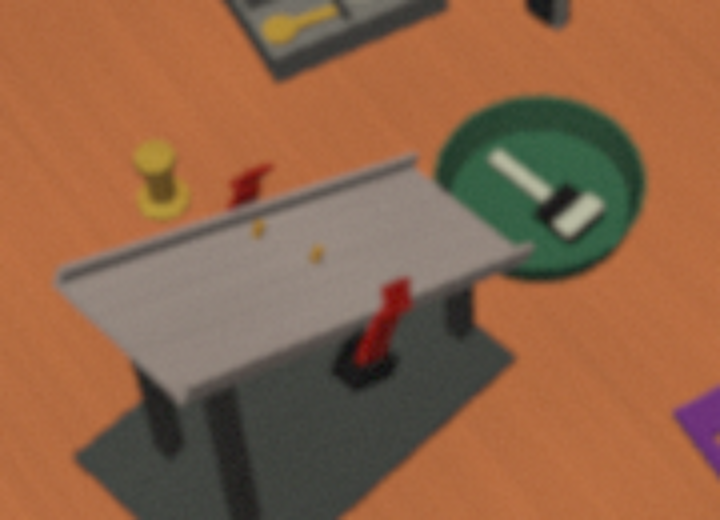

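The key lies flat in the dish at about (545,195) in the crop, and the chute is free. On to the guard.

```bash
python3 -m creep '0.02 0 3.2 12 2.6 2.4 40;0.02 0 3.2 12 2.6 2.4 40;0.02 0 3.2 12 2.6 2.4 40;0.02 0 3.2 12 2.6 2.4 40;0.02 0 3.2 12 2.6 2.4 40;0.02 0 3.2 12 2.6 2.4 40;0.02 0 3.2 12 2.6 2.4 40;0.02 0 3.2 12 2.6 2.4 40;0.02 0 3.2 12 2.6 2.4 40;0.02 0 3.2 12 2.6 2.4 40;0.02 0 3.2 12 2.6 2.4 40' 40
cat > g.py <<'E'
from h import *
p=get_image("wrist");C=cloud(p);hsv=cv2.cvtColor(p["image"],cv2.COLOR_BGR2HSV);H,S,V=[hsv[...,i] for i in range(3)]
m=(p["depth"]>0)&(H>20)&(H<33)&(S>150)&(V>100)&(abs(C[...,1]-.32)<.12)&(abs(C[...,0]-.465)<.12)
nl,lab,st,cen=cv2.connectedComponentsWithStats(m.astype(np.uint8));i=1+st[1:,4].argmax()
G=C[lab==i];print("z",np.percentile(G[:,2],[2,50,98]).round(4),st[i])
G=G[(G[:,2]>.002)&(G[:,2]<.008)]
r=cv2.minAreaRect(G[:,:2].astype(np.float32)*1000);print(r)
k=(V<60)&(C[...,2]>.028)&(C[...,2]<.040)&(np.hypot(C[...,0]-r[0][0]/1e3,C[...,1]-r[0][1]/1e3)<.05)&(p["depth"]>0)
r2=cv2.minAreaRect(C[k][:,:2].astype(np.float32)*1000);print("rib",r2,k.sum())
cv2.imwrite("pics/w2.png",p["image"])
E
python3 g.py
```

```text
time_s: 7.3
position: [0.4654, 0.3186, 0.2986]
tool_rot: [[0.294, 0.956, -0.003], [0.956, -0.294, -0.0], [-0.001, -0.003, -1.0]]
ft_force: [0.4, -0.6, -0.1]
grip_width: 0.0398
gripper_force: 0.0
z [0.0044 0.0058 0.0073] [  259   119   119   201 18048]
((466.1072082519531, 322.62408447265625), (129.49569702148438, 70.06976318359375), 73.01470947265625)
rib ((466.269775390625, 322.898193359375), (59.28902816772461, 12.923514366149902), 73.28089141845703) 2356
```

View pics/w2.png

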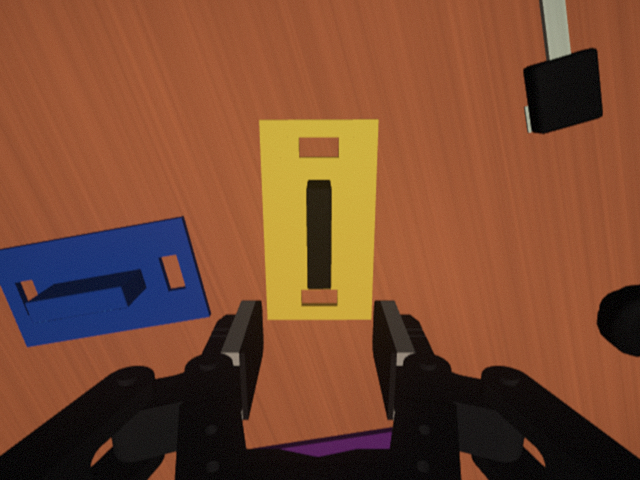

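The yellow guard is centred at about (320,225), with its rib along the tool x axis. It measures (0.466,0.3228) with its long side at 73°.

Run:
```python
from h import *
a=np.radians(-16.9)
goto(np.array([.4662,.3228,.183]),np.array([0,0,-1.]),np.array([np.cos(a),np.sin(a),0]),"guard")
```

```text
guard 1 turn [-0.017  0.007 -0.029] shift [ 0.152 -0.014  3.86 ] deg 0.3
guard -1 turn [1.1000e-02 2.6000e-02 2.2471e+01] shift [ 0.152 -0.014  3.86 ] deg 179.8
```

```bash
python3 -m creep '-0.02 0 -0.03 0.15 -0.01 1.3 40;-0.02 0 -0.03 0.15 -0.01 2.6 40;-0.02 0 -0.03 0.15 -0.01 3.5 40;-0.02 0 -0.03 0.15 -0.01 3.86 40;-0.02 0 -0.03 0.15 -0.01 3.86 40;-0.02 0 -0.03 0.15 -0.01 3.86 40' 40
python3 -m creep '0 0 0 0 0 0 5;0 0 0 0 0 0 5;0 0 0 0 0 0 5;0 0 0 0 0 0 5;0 0 0 0 0 0 5;0 0 0 0 0 0 5' 70
python3 - <<'E'
from h import *
s=env.observe();R0=np.array(s["tool_rot"]);print("guard centre in tool",(R0.T@(np.array([.4662,.3228,0])-s["position"])).round(4))
E
```

```text
time_s: 7.95
position: [0.4667, 0.3235, 0.1841]
tool_rot: [[0.29, 0.957, 0.002], [0.957, -0.29, -0.0], [0.0, 0.002, -1.0]]
ft_force: [0.4, -0.5, 0.4]
grip_width: 0.0398
gripper_force: 0.0
time_s: 8.55
position: [0.4664, 0.3239, 0.1842]
tool_rot: [[0.289, 0.957, 0.002], [0.957, -0.289, -0.0], [0.001, 0.002, -1.0]]
ft_force: [-0.3, -0.7, 6.5]
grip_width: 0.0127
gripper_force: 69.3
guard centre in tool [-0.0012 -0.0003  0.1842]
```

```bash
python3 -m creep '0 0 0 0 0 -0.3 5;0 0 0 0 0 -1.3 5;0 0 0 0 0 -2.8 5;0 0 0 0 0 -4.3 5;0 0 0 0 0 -5.8 5;0 0 0 0 0 -6.5 5;0 0 0 0 0 -6.5 5' 70
python3 - <<'E'
from h import *
goto(seat+y*.0012+n*(.184+.07),-n,x,"above seat")
E
```

```text
time_s: 9.25
position: [0.4658, 0.324, 0.3817]
tool_rot: [[0.289, 0.957, 0.007], [0.957, -0.289, 0.002], [0.004, 0.006, -1.0]]
ft_force: [0.6, 0.1, -0.5]
grip_width: 0.0123
gripper_force: 68.4
above seat 1 turn [-3.641  0.818 -3.117] shift [-12.1     4.359   1.193] deg 38.9
above seat -1 turn [ 1.113  4.956 18.743] shift [-12.1     4.359   1.193] deg 155.3
```

```bash
python3 -m creep '-3.64 0.82 -3.12 -12.1 4.36 1.2 5;-3.64 0.82 -3.12 -12.1 4.36 1.2 5;-3.64 0.82 -3.12 -12.1 4.36 1.2 5;-3.64 0.82 -3.12 -12.1 4.36 1.2 5;-3.64 0.82 -3.12 -12.1 4.36 1.2 5;-3.64 0.82 -3.12 -12.1 4.36 1.2 5;-3.64 0.82 -3.12 -12.1 4.36 1.2 5;-3.64 0.82 -3.12 -12.1 4.36 1.2 5;-3.64 0.82 -3.12 -12.1 4.36 1.2 5;-3.64 0.82 -3.12 -12.1 4.36 1.2 5;-3.64 0.82 -3.12 -12.1 4.36 1.2 5' 70
python3 - <<'E'
from h import *
goto(seat+y*.0012+n*(.184+.07),-n,x,"resid")
p=get_image("wrist");cv2.imwrite("pics/w3.png",p["image"])
# guard pose in tool frame as seen, and hooks
s=env.observe();T=np.array(s["tool_rot"]);P0=np.array(s["position"])
C=cloud(p);L=(C-P0)@T;hsv=cv2.cvtColor(p["image"],cv2.COLOR_BGR2HSV);H,S,V=[hsv[...,i] for i in range(3)]
m=(p["depth"]>0)&(H>20)&(H<33)&(S>150)&(V>100)&(L[...,2]<.2)
G=L[m];r=cv2.minAreaRect(G[:,:2].astype(np.float32)*1000);print("guard in tool",r,"z",np.percentile(G[:,2],[5,50,95]).round(4),m.sum())
ch=(C-seat)@np.c_[x,y,n]
red=(p["depth"]>0)&((H<6)|(H>174))&(S>150)&(abs(ch)[...,0]<.03)&(abs(ch[...,1])<.07)&(ch[...,2]>-.01)&(ch[...,2]<.03)
nl,lab,st,cen=cv2.connectedComponentsWithStats(red.astype(np.uint8))
for i in range(1,nl):
    if st[i,4]>8: q=ch[lab==i];print(cen[i].round(),st[i,4],q.min(0).round(4),q.max(0).round(4))
E
```

```text
time_s: 10.35
position: [0.486, -0.0604, 0.3415]
tool_rot: [[-0.152, 0.86, 0.487], [0.988, 0.133, 0.074], [-0.001, 0.493, -0.87]]
ft_force: [0.2, 0.6, -1.5]
grip_width: 0.0128
gripper_force: 68.5
resid 1 turn [-0.062  0.     0.008] shift [-0.029  0.067 -0.109] deg 0.5
resid -1 turn [-1.0000e-03 -9.7000e-02 -2.2492e+01] shift [-0.029  0.067 -0.109] deg 179.9
guard in tool ((-1.2544403076171875, 0.18086624145507812), (129.0437774658203, 69.7525863647461), 0.07937972247600555) z [0.1778 0.1788 0.1797] 17745
[326. 177.] 38 [-0.0085  0.0469  0.0183] [0.0087 0.0474 0.0213]
```

View pics/w3.png

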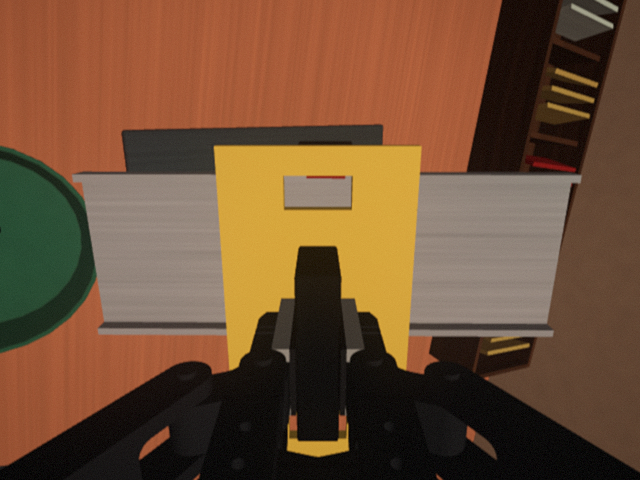

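In the view the guard is held square, centred at about (318,250), with the +y hook tip at (326,177) inside its window. The hook's x range is symmetric about the seat. I descend to just above the hook tips and check.

```bash
python3 -m creep '-0.06 0 0 -0.03 0.05 0.4 5;-0.06 0 0 -0.03 0.05 0.9 5;-0.06 0 0 -0.03 0.05 1.25 5;-0.06 0 0 -0.03 0.05 1.25 5;-0.06 0 0 -0.03 0.05 1.25 5' 70
cat > c.py <<'E'
from h import *
goto(seat+y*.0012-x*.0002+n*.184,-n,x,"home")
s=env.observe();print("along n",(np.array(s["ft_force"])@n).round(1),"x,y",(np.array(s["ft_force"])@x).round(1),(np.array(s["ft_force"])@y).round(1))
T=np.array(s["tool_rot"]);P0=np.array(s["position"])
p=get_image("wrist")
C=cloud(p);L=(C-P0)@T;hsv=cv2.cvtColor(p["image"],cv2.COLOR_BGR2HSV);H,S,V=[hsv[...,i] for i in range(3)]
ch=(C-seat)@np.c_[x,y,n]
m=(p["depth"]>0)&(H>20)&(H<33)&(S>150)&(V>100)&(L[...,2]<.2)
G=ch[m];r=cv2.minAreaRect(G[:,:2].astype(np.float32)*1000);print("guard in seat",r,"ztop",np.percentile(G[:,2],[5,50,95]).round(4))
red=(p["depth"]>0)&((H<6)|(H>174))&(S>150)&(abs(ch)[...,0]<.03)&(abs(ch[...,1])<.07)&(ch[...,2]>-.01)&(ch[...,2]<.03)
nl,lab,st,cen=cv2.connectedComponentsWithStats(red.astype(np.uint8))
for i in range(1,nl):
    if st[i,4]>8: q=ch[lab==i];print("red",cen[i].round(),st[i,4],q.min(0).round(4),q.max(0).round(4))
E
python3 c.py
python3 - <<'E'
from h import *
cv2.imwrite("pics/s4.png",cv2.resize(get_image("side")["image"][190:310,280:430],(750,600)))
E
```

```text
time_s: 10.9
position: [0.5062, -0.0589, 0.31]
tool_rot: [[-0.152, 0.855, 0.495], [0.988, 0.133, 0.075], [-0.001, 0.501, -0.866]]
ft_force: [0.2, -0.0, -0.8]
grip_width: 0.0128
gripper_force: 68.4
home 1 turn [0.006 0.005 0.012] shift [0.024 0.003 0.979] deg 0.1
home -1 turn [-8.0000e-03  1.0000e-02 -2.2488e+01] shift [0.024 0.003 0.979] deg 179.9
along n -0.8 x,y -0.3 -0.1
guard in seat ((0.27004241943359375, -0.34381866455078125), (69.86111450195312, 128.7381591796875), 0.1193067654967308) ztop [0.0337 0.0347 0.0357]
red [317. 182.] 564 [-0.0087  0.0453 -0.0074] [0.0107 0.0514 0.0224]
```

View pics/s4.png

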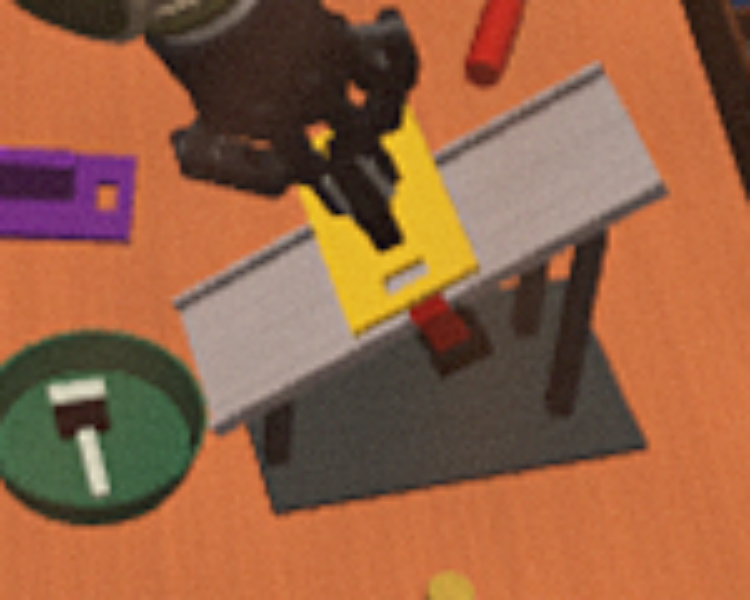

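The guard hovers square over the chute with its −y window at (405,275), above the hook. The offsets are under 0.5 mm, so I press in stages.

```bash
python3 -m creep '0 0 0 0.02 0 0.2 5;0 0 0 0.02 0 0.35 5;0 0 0 0.02 0 0.5 5;0 0 0 0.02 0 0.6 5;0 0 0 0.02 0 0.7 5;0 0 0 0.02 0 0.8 5' 90
python3 c.py
```

```text
time_s: 11.6
position: [0.518, -0.057, 0.2901]
tool_rot: [[-0.151, 0.854, 0.497], [0.988, 0.132, 0.074], [-0.002, 0.502, -0.865]]
ft_force: [0.5, 0.6, 1.4]
grip_width: 0.0123
gripper_force: 92.2
home 1 turn [0.02  0.015 0.009] shift [ 0.02  -0.009  0.205] deg 0.2
home -1 turn [ -0.024   0.031 -22.491] shift [ 0.02  -0.009  0.205] deg 179.9
along n 0.9 x,y 1.2 0.5
guard in seat ((1.1662673950195312, -0.2615623474121094), (69.94170379638672, 127.9322280883789), 0.013247947208583355) ztop [0.0103 0.0113 0.0123]
red [315. 195.] 1889 [-0.0089  0.0427  0.0078] [0.0091 0.0534 0.0223]
red [295. 428.] 69 [-0.0089 -0.0515  0.0056] [-0.0074 -0.0445  0.0208]
```

```bash
python3 -m creep '0 0 0 0.02 0 0.1 5;0 0 0 0.02 0 0.15 5;0 0 0 0.02 0 0.2 5;0 0 0 0.02 0 0.25 5;0 0 0 0.02 0 0.25 5' 90
python3 c.py
```

```text
time_s: 12.15
position: [0.5206, -0.0559, 0.2843]
tool_rot: [[-0.152, 0.855, 0.496], [0.988, 0.132, 0.074], [-0.002, 0.501, -0.865]]
ft_force: [-20.5, -3.9, 21.0]
grip_width: 0.0122
gripper_force: 96.5
home 1 turn [0.011 0.013 0.012] shift [-0.004  0.009 -0.007] deg 0.2
home -1 turn [-2.1000e-02  1.8000e-02 -2.2488e+01] shift [-0.004  0.009 -0.007] deg 179.9
along n 28.6 x,y -7.6 -0.8
guard in seat ((0.1320953369140625, 1.6829032897949219), (125.73480224609375, 69.75175476074219), 89.82487487792969) ztop [0.0042 0.0052 0.0062]
red [317. 188.] 2160 [-0.0089  0.0453 -0.0075] [0.011  0.0575 0.0231]
red [317. 448.] 582 [-0.0085 -0.0545  0.0073] [ 0.0089 -0.0468  0.0212]
```

The guard's top reads 5.2 mm above the seat, force rises to 28 N against the stop, and the hooks have sprung back upright. I ease off, release and retreat.

```bash
python3 -m creep '0 0 0 0 0 -0.06 5;0 0 0 0 0 -0.06 5;0 0 0 0 0 -0.06 40;0 0 0 0 0 -0.06 40;0 0 0 0 0 -0.06 40;0 0 0 0 0 -0.06 40;0 0 0 0 0 -0.4 40;0 0 0 0 0 -1.2 40;0 0 0 0 0 -2.5 40;0 0 0 0 0 -4 40;0 0 0 0 0 -4 40' 60
python3 c.py
python3 - <<'E'
from h import *
a=cv2.resize(get_image("side")["image"][190:310,270:430],(400,300));b=cv2.resize(get_image("wrist")["image"],(400,300))
cv2.imwrite("pics/e.png",np.hstack([a,b]))
E
```

```text
time_s: 13.3
position: [0.4604, -0.0647, 0.3919]
tool_rot: [[-0.151, 0.851, 0.503], [0.989, 0.133, 0.071], [-0.007, 0.508, -0.862]]
ft_force: [-0.1, 0.2, -0.6]
grip_width: 0.04
gripper_force: 0.0
home 1 turn [0.063 0.045 0.021] shift [ 0.009 -0.065  4.112] deg 0.6
home -1 turn [ -0.071   0.099 -22.478] shift [ 0.009 -0.065  4.112] deg 179.8
along n -0.5 x,y -0.3 0.2Traceback (most recent call last):
  File "c.py", line 9, in <module>
    G=ch[m];r=cv2.minAreaRect(G[:,:2].astype(np.float32)*1000);print("guard in seat",r,"ztop",np.percentile(G[:,2],[5,50,95]).round(4))
                                                                                              ~~~~~~~~~~~~~^^^^^^^^^^^^^^^^^^
    return _quantile_unchecked(
        a, q, axis, out, overwrite_input, method, keepdims, weights)
    return _ureduce(a,
                    func=_quantile_ureduce_func,
    ...<5 lines>...
                    overwrite_input=overwrite_input,
                    method=method)
    r = func(a, **kwargs)
    result = _quantile(arr,
                       quantiles=q,
    ...<2 lines>...
                       out=out,
                       weights=wgt)
    slices_having_nans = np.isnan(arr[-1, ...])
                                  ~~~^^^^^^^^^
IndexError: index -1 is out of bounds for axis 0 with size 0
```

View pics/e.png

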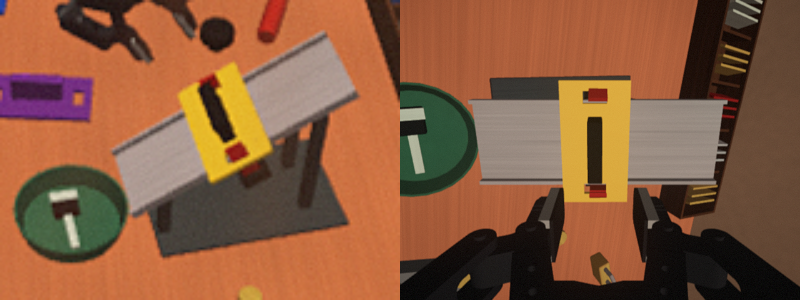

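The guard lies across the chute with both red hooks through its windows, the key is in the dish, and the gripper is clear. One last numeric check remains.

```bash
sed -i 's/L\[...,2\]<.2)/abs(ch[...,2])<.03)\&(abs(ch[...,1])<.075)\&(abs(ch[...,0])<.06)/' c.py; python3 c.py
```

```text
home 1 turn [0.008 0.011 0.006] shift [-0.006  0.014  3.942] deg 0.1
home -1 turn [-1.7000e-02  1.3000e-02 -2.2494e+01] shift [-0.006  0.014  3.942] deg 180.0
along n -0.5 x,y -0.3 -0.1
guard in seat ((-2.984844207763672, -0.30224609375), (69.35013580322266, 129.29454040527344), 0.03542596846818924) ztop [0.0042 0.0053 0.0064]
red [317. 153.] 582 [-0.0089  0.0469  0.0077] [0.0085 0.0571 0.0228]
red [318. 310.] 345 [-0.0084 -0.0535 -0.0077] [ 0.0084 -0.0473  0.0224]
```

```bash
python3 -c "
from rig import job
print(job.close_job())"
```

```text
the job is handed in; nothing more can be done
None
```

The key is in the green dish and the yellow guard is home on the chute with both hooks snapped over it; on release it slid about 3 mm downhill within the windows' play, and I handed the job in at about 13 s without seeing a verdict.

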